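# Demould a potted module and hold it in the chassis corner for fixing

### The arm

A 6-joint arm with a two-finger parallel gripper is mounted at the origin on the work surface. World frame = base frame: x ahead of the robot, y to its left, z up, the work surface at z = 0. Lengths are in m, angles in rad, forces in N, time in s.
With the tool pointing down it reaches from about 0.25 to 0.775 m from the base axis. Payload 8.9 kg.
Tool frame: the origin (TCP) lies on the centre line of the jaws, within the pads' length; the fingertips stand 17 mm ahead of it and the grasp point (between the pads) lies 2 mm behind it; z points along the fingers, y is the direction in which the jaws open and shut (so a half turn about z gives the same grasp; the last joint's range is limited). The gripper opens to 85 mm and grips with 20 to 120 N. Pads are 22 mm wide; open, the fingers measure 114 mm over their backs; the gripper's body (76 mm by 85 mm) begins 54 mm behind the grasp point. The pads swing forward as they close: fully open they stand 13 mm farther back than shut.
Start: joints at [1.102, 0.291, -0.153, 1.127, 0, 1.431], TCP at [0.17, 0.497, 0.248] pointing down, gripper open.
Joint ranges: [-2.52, 2.52], [-0.91, 1.74], [-1.3, 1.37], [-1.96, 2.02], [-1.52, 1.47], [-3.14, 3.14]. Speed limits (rad/s): [2.22, 2.22, 2.79, 3.14, 3.14, 3.14].

### API

Orientations are given as [roll, pitch, yaw] about the fixed x, y, z axes, in that order (R = Rz(yaw) Ry(pitch) Rx(roll)).
In Python, from bench import r gives the robot as it stands.
- The arm moves only by the tool send_rows, never from a script. Its argument "motion" is a list of rows, each a list of 5 numbers: the opening, from -1 (shut) to 1 (fully open), then the shift along the tool's x, y, z in units of 25 mm (1.0 is 25 mm), then the turn about the tool's z in units of 5 degrees (1.0 is 5 degrees). A call has 1 to 10 rows; each row shifts and turns the commanded pose from where the row before left it, along the tool's axes as they then stand; what a row does not reach is not made up. A row lasts 1/12 s, in which the tool goes at most 41.7 mm and 7.16 degrees, less where a joint would pass 70% of its speed; a pose out of reach is approached as far as the arm can. A call is refused whole if a number of a shift passes 1 or a number of a turn 1, either way. A call with a gripper value outside its range is refused whole. The fingers move at their own pace and stop on an object; "squeeze" is the grip in N (left out, the last holds). Time passes only in rows, so rows that do not move let the fingers close. It gives the time, the measured TCP pose, the force and the opening at its end, in the units of the state.
- r.sense(): the state, without advancing time (a new reading comes with each control period).
- r.get_image(name): name is "scene" or "side" or "wrist"; returns the picture (384x512x3 uint8, red, green, blue); there is no depth.
- r.camera_params(name): a dict with "intrinsics" (3x3 intrinsics, pixels), "dist_coeffs" ([k1, k2, p1, p2, k3] as OpenCV has them; the pictures are not rectified), "position" and "orientation" of the camera in the world. Camera axes: x right, y up, looking along -z (the intrinsics and any distortion apply to the point x, -y, -z); pixel columns grow to the right and rows downward; lengths in m; the calibration is good to about 2 mm. A picture is of the moment at which its call begins: read the wrist's pose just before it. camera_params takes no time and is no camera call; for the wrist camera it gives the pose at the moment of the call.
- r.hand_in(): hands the job in, once; it reports no verdict.
The state is a dict: "time": time; "joints": joint angles; "joint_velocities": joint speeds; "joint_torque": joint torques, N m; "eef_pos": TCP position; "eef_rot": TCP orientation; "wrist_force": force on the tool from outside, world axes, zero at the start; "ft_torque": the same for the moment, N m; "finger_gap": opening from 0.0 (shut) to 1.0 (fully open).
Only numpy, scipy, OpenCV 4.12 (cv2) and the standard library are available. Lean on these libraries where they do the work, as an engineer would, in place of code of your own. Each camera call takes 0.05 s, during which the arm holds its last target.

### The job

Lift the cured potted module out of its open mould, lower it flat onto the floor of the black equipment chassis, and push it into the empty far-left corner so that a long side lies flat against the rear panel (the far wall, with the fan) and a short end lies flat against the left wall, both touching at once. Finish while still gripping it and pressing it firmly into that corner, as if a colleague were about to drive the fixing screws through the two walls: do not let go. Leave the cord spool, the pliers and the blue bin where they are.

Things in the scene. Friction and masses are not known exactly. Their poses are not given: they have to be found in the camera images.
- strip (a point): Grip point of the loose potted module (0.17-0.29 kg): centre of the black terminal strip on the middle of its top, 50 mm long (x), 20 mm wide (y), 20 mm high; 10 mm above the block's top face, 34 mm above the underside. Pinch it from above across its 20 mm width (along y); 30 mm of flat block top is free either side. Module axes: z up, x along the strip, y along the block's long sides.
- block_center (a point): Centre of the module's tan cast block (axes as strip): 60 mm in x, 80 mm in y (long sides), 24 mm high; so 12 mm above its underside, 30 mm from the long faces, 40 mm from the short end faces. Rigid with the strip. It looks the same turned half round, and either way round is right in the corner.
- mould_top (a point): Centre of the potting mould's open mouth, level with its top: fixed aluminium block 108 x 132 x 34 mm on the bench, cavity 64 mm (x) by 84 mm (y), 24 mm deep. The cured block lies loose in it, about 2 mm free all round, its top flush with the mould's top; only the terminal strip stands above.
- chassis: Fixed open black sheet-metal chassis on an aluminium plate; origin under its centre on the bench, x from front to rear panel (away from the robot, up to 20 deg askew), y to its left. Inside 240 (x) x 210 (y) mm, floor 11 mm above the bench, walls 52 mm above that. Fitted: unit 110 x 100 x 36 mm front right, relays 24 mm high at the right wall, fan at rear right. Far-left corner is empty.
- rear_wall: Rear panel of the chassis, the far wall with the fan opening in its right half; fixed and rigid. Origin on its inner face, at the chassis floor, half-way along; x is its normal pointing out of the chassis (away from the robot), z up.
- left_wall: Left side wall of the chassis; fixed and rigid. Origin on its inner face, at the chassis floor, half-way along; y is its normal pointing out of the chassis (to the left), z up.
- corner (a point): The inner far-left corner of the chassis, where the inner faces of rear panel and left wall meet the chassis floor; chassis axes. A module fully home has its block centre at x = -30 mm, y = -40 mm, z = +12 mm in this frame, its strip along x.
- spool_center (a point): Centre of a loose black lacing-cord spool, 60 mm across, 86 mm tall, standing beyond the work. To be left alone.
- pliers: Loose pliers with red grips lying on the bench on the right, 165 mm long. To be left alone.
- bin: Loose blue parts bin 140 x 100 x 60 mm on the left of the bench, origin under its centre. To be left alone.
There are look-alikes about, which are no part of the job. Of the things that look like the part that bears strip, the smaller one is meant. Of the things that look like the part that bears mould_top, the smaller one is meant.

How it is judged:
On the way:
1. the module is lifted clear out of the mould, upright, in the grip (z of block_center in the frame of mould_top above 0.018 m and contact force between the fingers and module above 1 N and contact force between module and chassis below 0.1 N and angle between block_center's own z axis and vertical below 0.3 rad), for 0.2 s.
At the end, for the whole second after the job is handed in: Through the last second: module flat on the chassis floor (2.5 mm, 3 deg), square to the rear panel (2.3 deg), within 2 mm of both walls, pressing on the rear panel and the left wall with over 2 N each, at rest, the fingers on it with over 3 N (contact force between module and rear_wall above 2 N and contact force between module and left_wall above 2 N and x of block_center in the frame of corner above -0.032 m and y of block_center in the frame of corner above -0.042 m and z of block_center in the frame of corner between 0.009 and 0.0145 m and angle between the x axis of block_center and the x axis of rear_wall, either way round below 0.04 rad and angle between block_center's own z axis and vertical below 0.05 rad and contact force between the fingers and module above 3 N and linear speed of module below 0.01 m/s); the arm keeps its last pose, push and grip.
It fails at once if a bystander (cord spool, pliers, blue bin) is shifted by more than 30 mm (distance of any of spool_center, pliers, bin from where it was at the start of the episode above 0.03 m).
It also fails if it takes over 58 s, if anything falls off the work surface, if the arm or the gripper's body presses on something with over 40 N, if the wrist force passes 120 N, or if a joint passes its speed limit or range.

## Working session

There is one attempt and no reset: what is moved stays moved. The work goes in short steps, Python scripts to look and compute and a tool call to move; the robot and the scene stay as the last step left them, time stands still between calls to the robot, and variables do not carry over. Pictures are saved under pics/ and viewed, and the job is handed in when it is done.

Besides the shell and the picture viewer there is one more tool, called in YAML: its name, and indented under it one key for each argument. send_rows: Moves the arm, as the interface text tells. Its arguments: {"type":"object","properties":{"motion":{"type":"array","items":{"type":"array","items":{"type":"number"}}},"squeeze":{"type":"number"}},"required":["motion"]}

```bash
ls; mkdir -p pics
python3 - <<'E'
from bench import r
import cv2
print(r.sense())
for n in ["scene","side","wrist"]:
    p=r.camera_params(n); print(n,p)
    cv2.imwrite(f"pics/{n}0.png",r.get_image(n)[:,:,::-1])
E
```

```text
pics
{'time': 0.0, 'joints': array([ 1.10170969e+00,  2.91268991e-01, -1.54149886e-01,  1.12671388e+00,
       -2.28263543e-05,  1.43149449e+00]), 'joint_velocities': array([-0.00019315, -0.00107709,  0.00075075, -0.00156584,  0.00052842,
       -0.00010905]), 'joint_torque': array([-3.74348718e-03, -5.37145758e+01,  3.31366539e+01,  1.57419371e-02,
       -4.40464619e-04,  2.01904805e-05]), 'eef_pos': array([0.16982074, 0.49631491, 0.24772938]), 'eef_rot': array([-3.14026600e+00, -1.62960508e-04,  2.81180776e+00]), 'wrist_force': array([-0.05704494,  0.55688064, -0.38897082]), 'ft_torque': array([-0.0118931 ,  0.01261955,  0.02266862]), 'finger_gap': 0.9994842576644094}
scene {'intrinsics': array([[447.54520206,   0.        , 249.34744116],
       [  0.        , 447.54520206, 190.32121451],
       [  0.        ,   0.        ,   1.        ]]), 'dist_coeffs': array([0.01820192, 0.        , 0.        , 0.        , 0.        ]), 'position': array([ 1.23381694, -0.73636533,  1.06129564]), 'orientation': array([ 0.78715773, -0.0019615 ,  0.72393174])}
side {'intrinsics': array([[346.99810601,   0.        , 254.9049233 ],
       [  0.        , 346.99810601, 188.7569153 ],
       [  0.        ,   0.        ,   1.        ]]), 'dist_coeffs': array([0.02078691, 0.        , 0.        , 0.        , 0.        ]), 'position': array([ 0.4264089 , -0.79870839,  1.01302356]), 'orientation': array([ 0.71483866,  0.00340472, -0.1777433 ])}
wrist {'intrinsics': array([[270.07532209,   0.        , 254.67298341],
       [  0.        , 270.07532209, 189.54060589],
       [  0.        ,   0.        ,   1.        ]]), 'dist_coeffs': array([-0.0183988,  0.       ,  0.       ,  0.       ,  0.       ]), 'position': array([0.09164266, 0.52405164, 0.37347142]), 'orientation': array([-3.27835813e-01,  7.64488338e-04,  1.24060521e+00])}
```

View pics/scene0.png

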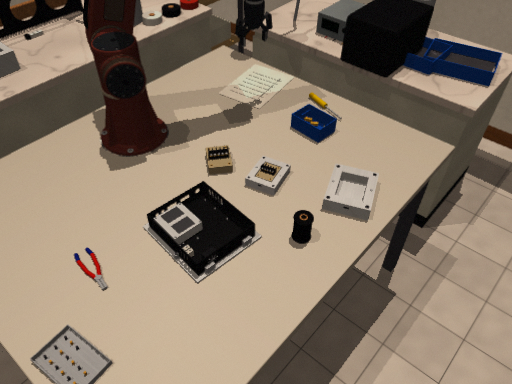

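View pics/side0.png

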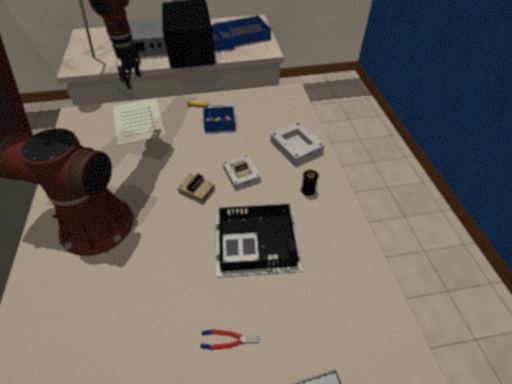

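View pics/wrist0.png

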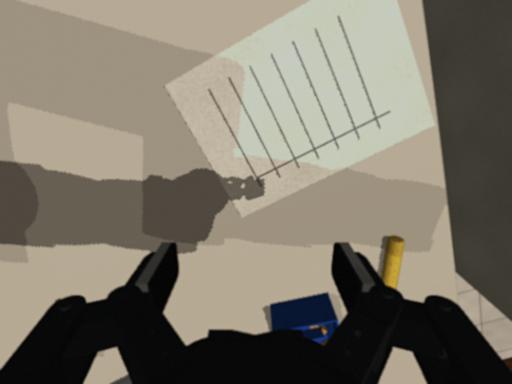

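Module candidates are the tan block with a strip on the bench at scene (219,158) and the block in the small mould at (268,172). Mould candidates are the one at (268,175) and a larger empty one at (351,190). By the description I choose the module in the small mould at (268,172). Next is a close crop and measurement.

```bash
cat > h.py <<'E'
import numpy as np, cv2
from bench import r
from scipy.spatial.transform import Rotation as R
def cam(n):
    p=r.camera_params(n); return dict(K=np.array(p["intrinsics"]),d=np.array(p["dist_coeffs"]),t=np.array(p["position"]),R=R.from_euler("xyz",p["orientation"]).as_matrix())
def rays(c,uv):
    q=cv2.undistortPoints(np.array(uv,float).reshape(-1,1,2),c["K"],c["d"]).reshape(-1,2)
    v=np.c_[q[:,0],-q[:,1],-np.ones(len(q))]@c["R"].T
    return v
def plane(c,uv,z):
    v=rays(c,uv); return c["t"]+v*((z-c["t"][2])/v[:,2])[:,None]
def tri(cs,uvs):
    A=np.zeros((3,3));b=np.zeros(3)
    for c,uv in zip(cs,uvs):
        v=rays(c,[uv])[0];v/=np.linalg.norm(v);P=np.eye(3)-np.outer(v,v);A+=P;b+=P@c["t"]
    return np.linalg.solve(A,b)
def proj(c,X):
    X=np.atleast_2d(X); q=(X-c["t"])@c["R"]; q=q*[1,-1,-1]
    return cv2.projectPoints(q,np.zeros(3),np.zeros(3),c["K"],c["d"])[0].reshape(-1,2)
def crop(n,f,x0,x1,y0,y1,s):
    im=r.get_image(n)[y0:y1,x0:x1,::-1]; cv2.imwrite(f,cv2.resize(im,None,fx=s,fy=s,interpolation=cv2.INTER_CUBIC))
E
python3 - <<'E'
from h import *
crop("scene","pics/c1.png",135,305,140,285,4.5)
crop("side","pics/c2.png",170,330,140,285,4)
cs,cd=cam("scene"),cam("side")
print(plane(cs,[(268,172),(219,158),(202,232),(302,225),(351,190)],0.034))
print(plane(cd,[(242,170),(197,187),(258,238)],0.034))
E
```

```text
[[ 0.54152028  0.14528418  0.034     ]
 [ 0.36667886  0.08697071  0.034     ]
 [ 0.5635015  -0.18755904  0.034     ]
 [ 0.76950779  0.03173869  0.034     ]
 [ 0.79886617  0.25797519  0.034     ]]
[[ 0.54082406  0.14319329  0.034     ]
 [ 0.36113017  0.0859194   0.034     ]
 [ 0.54516664 -0.17696869  0.034     ]]
```

View pics/c1.png

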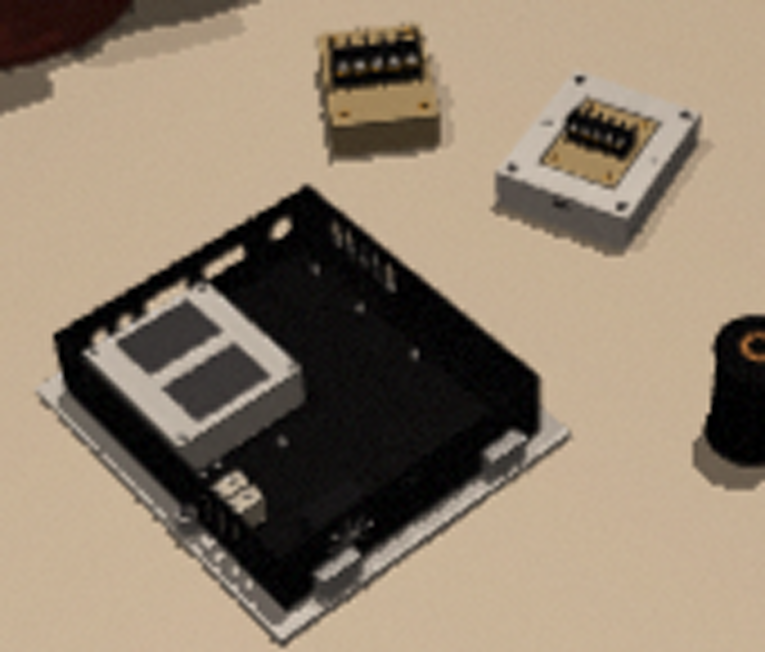

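View pics/c2.png

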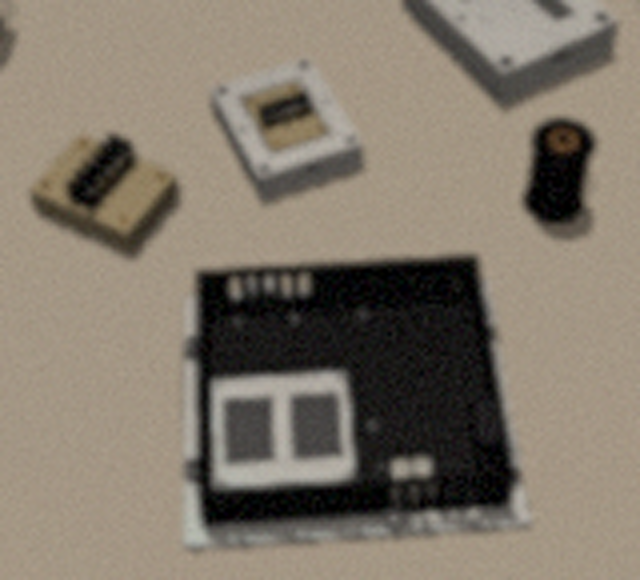

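Run:
```python
from h import *
cs,cd=cam("scene"),cam("side")
f=lambda L,x0,y0,s:[((a)/s+x0,(b)/s+y0) for a,b in L]
m=f([(580,78),(685,115),(622,206),(512,167)],135,140,4.5)
P=plane(cs,m,0.034);print(P)
m=f([(304,66),(352,141),(265,169),(222,92)],170,140,4)
Q=plane(cd,m,0.034);print(Q)
for X in (P,Q):
  d=np.diff(np.r_[X,X[:1]],axis=0);print(np.linalg.norm(d,axis=1),np.degrees(np.arctan2(d[:,1],d[:,0])),X.mean(0))
# chassis rim outer corners
m=f([(308,186),(540,378),(290,608),(55,338)],135,140,4.5)
P=plane(cs,m,0.063);print(P)
m=f([(198,272),(475,258)],170,140,4)
print(plane(cd,m,0.063))
d=np.diff(np.r_[P,P[:1]],axis=0);print(np.linalg.norm(d,axis=1),np.degrees(np.arctan2(d[:,1],d[:,0])),P.mean(0))
```

```text
[[0.48200668 0.19419065 0.034     ]
 [0.57003259 0.2144244  0.034     ]
 [0.59717422 0.10525972 0.034     ]
 [0.50954568 0.08306145 0.034     ]]
[[0.56846725 0.21560435 0.034     ]
 [0.59737425 0.10417853 0.034     ]
 [0.50945499 0.08321581 0.034     ]
 [0.48193337 0.19344029 0.034     ]]
[0.09032145 0.1124882  0.09039647 0.1144906 ] [  12.94521166  -76.03765044 -165.78473554  103.9181249 ] [0.53968979 0.14923405 0.034     ]
[0.11511442 0.0903838  0.11360843 0.08932724] [ -75.4564764  -166.58927406  104.01936274   14.36641401] [0.53930746 0.14910975 0.034     ]
[[ 0.43389191 -0.05197176  0.063     ]
 [ 0.67701392 -0.07850146  0.063     ]
 [ 0.68378932 -0.3111005   0.063     ]
 [ 0.4129691  -0.26578441  0.063     ]]
[[ 0.43294867 -0.05127275  0.063     ]
 [ 0.67222909 -0.07924546  0.063     ]]
[0.2445652  0.2326977  0.2745854  0.21483391] [ -6.22752739 -88.33149779 170.50075494  84.41106915] [ 0.55191606 -0.17683953  0.063     ]
```

send_rows:
  motion:
    - [1,-0.93,-0.42,0,0]
    - [1,-0.93,-0.42,0,0]
    - [1,-0.93,-0.42,0,0]
    - [1,-0.93,-0.42,0,0]
    - [1,-0.93,-0.42,0,0]
    - [1,-0.93,-0.42,0,0]
    - [1,-0.93,-0.42,0,0]
    - [1,-0.93,-0.42,0,0]
    - [1,-0.93,-0.42,0,0]
    - [1,-0.93,-0.42,0,0]

```text
time: 1.08
eef_pos: [0.3567, 0.3211, 0.2483]
eef_rot: [3.142, -0.0, 2.812]
wrist_force: [-0.1, 0.8, 0.4]
finger_gap: 1.003
```

send_rows:
  motion:
    - [0,-0.93,-0.42,0,0]
    - [0,-0.93,-0.42,0,0]
    - [0,-0.93,-0.42,0,0]
    - [0,-0.93,-0.42,0,0]
    - [0,-0.93,-0.42,0,0]
    - [0,-0.93,-0.42,0,0]
    - [0,-0.93,-0.42,0,0]
    - [0,-0.93,-0.42,0,0]
    - [0,-0.93,-0.42,0,0]
    - [0,-0.93,-0.42,0,0]

```text
time: 1.92
eef_pos: [0.5427, 0.1464, 0.2482]
eef_rot: [-3.142, -0.0, 2.812]
wrist_force: [-0.3, 0.9, -0.1]
finger_gap: 0.499
```

send_rows:
  motion:
    - [0,0,0,0,-1]
    - [0,0,0,0,-1]
    - [0,0,0,0,-1]
    - [0,0,0,0,-1]
    - [0,0,0,0,-1]
    - [0,0,0,0,-1]
    - [0,0,0,0,-0.6]
    - [0,0,0,0,0]
    - [0,0,0,0,0]

```text
time: 2.67
eef_pos: [0.5419, 0.1474, 0.2482]
eef_rot: [3.142, -0.0, -2.897]
wrist_force: [0.3, 0.7, 0.1]
finger_gap: 0.503
```

Run:
```python
from h import *
s=r.sense();print(s)
np.save("w1.npy",cam("wrist"),allow_pickle=True)
cv2.imwrite("pics/w1.png",r.get_image("wrist")[:,:,::-1])
```

```text
{'time': 2.6667, 'joints': array([ 1.35454462e-01,  3.60739842e-01, -5.32005394e-02,  1.15708583e+00,
        6.79853307e-06, -1.08802771e-01]), 'joint_velocities': array([-0.0005349 , -0.00028697,  0.00048882, -0.00087434,  0.00058425,
        0.01397872]), 'joint_torque': array([-6.97062773e-03, -5.87323129e+01,  3.34443676e+01,  3.85874970e-03,
       -6.46896133e-04, -3.29072010e-01]), 'eef_pos': array([0.54188252, 0.14742868, 0.2482042 ]), 'eef_rot': array([ 3.14156093e+00, -2.27784713e-04, -2.89733542e+00]), 'wrist_force': array([0.27183898, 0.65429568, 0.08560691]), 'ft_torque': array([ 0.03757383, -0.00202792, -0.00474362]), 'finger_gap': 0.5029743310967215}
```

View pics/w1.png

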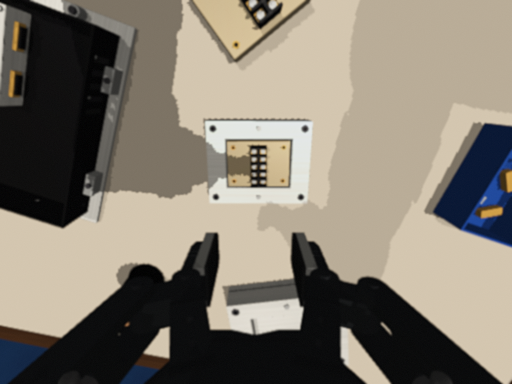

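The wrist view shows the module in the small mould at (259,163), strip along the image's vertical, with the bench module at the top and the large mould at the bottom. I measure the strip and block outlines next.

Run:
```python
from h import *
c=np.load("w1.npy",allow_pickle=True).item()
im=cv2.imread("pics/w1.png")
cr=cv2.resize(im[110:215,195:325],None,fx=6,fy=5.5,interpolation=cv2.INTER_CUBIC)
cr=cv2.resize(im[110:210,195:325],None,fx=6,fy=6,interpolation=cv2.INTER_CUBIC);cv2.imwrite("pics/w1c.png",cr)
# mould: grey-white; block hsv
hsv=cv2.cvtColor(im,cv2.COLOR_BGR2HSV)
sub=np.zeros(im.shape[:2],np.uint8);sub[139:190,225:293]=1
```

```text
(no output)
```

View pics/w1c.png

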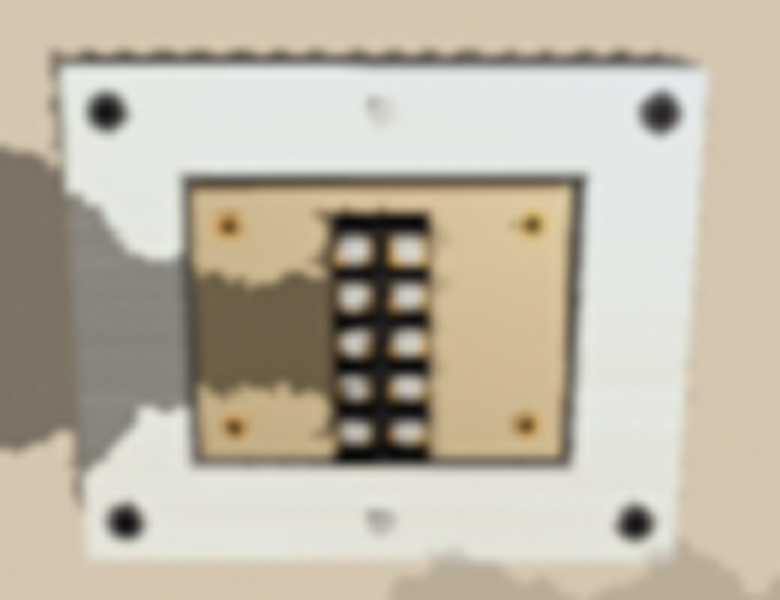

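Run:
```python
from h import *
c=np.load("w1.npy",allow_pickle=True).item();cs,cd=cam("scene"),cam("side")
f=lambda L,x0,y0,s:[((a+.5)/s+x0-.5,(b+.5)/s+y0-.5) for a,b in L]
# order: A near-left? match by plane position
W=f([(107,112),(660,112),(634,522),(126,522)],195,110,6)
S=f([(580,78),(685,115),(622,206),(512,167)],135,140,4.5)
D=f([(304,66),(352,141),(265,169),(222,92)],170,140,4)
pw=plane(c,W,.034);ps=plane(cs,S,.034);pd=plane(cd,D,.034)
print(pw)
for i in range(4):
  j=np.argmin(np.linalg.norm(ps-pw[i],axis=1));k=np.argmin(np.linalg.norm(pd-pw[i],axis=1))
  print(tri([c,cs,cd],[W[i],S[j],D[k]]))
def ang(P):
  d=np.diff(np.r_[P,P[:1]],axis=0);print(np.linalg.norm(d,axis=1).round(4),np.degrees(np.arctan2(d[:,1],d[:,0])).round(2),P.mean(0))
ang(pw)
print("brass");ang(plane(c,f([(229,225),(532,224),(526,425),(235,427)],195,110,6),.034))
print("block");ang(plane(c,f([(192,185),(575,185),(566,458),(200,458)],195,110,6),.034))
print("strip");ang(plane(c,f([(333,213),(430,213),(428,458),(336,458)],195,110,6),.054))
```

```text
[[0.50880523 0.08607533 0.034     ]
 [0.48129228 0.19659739 0.034     ]
 [0.56875307 0.21782716 0.034     ]
 [0.59617247 0.10757423 0.034     ]]
[0.50806268 0.08510151 0.03382994]
[0.48057374 0.1955778  0.03434199]
[0.56770991 0.21693208 0.0342031 ]
[0.59582455 0.10670184 0.03386768]
[0.1139 0.09   0.1136 0.09  ] [ 103.98   13.64  -76.03 -166.18] [0.53875576 0.15201853 0.034     ]
brass
[0.0638 0.0442 0.0638 0.0444] [ 104.16   14.2   -75.62 -165.81] [0.53923348 0.15186525 0.034     ]
block
[0.08   0.06   0.0807 0.0599] [ 103.98   14.49  -76.03 -166.24] [0.53864854 0.15233219 0.034     ]
strip
[0.0192 0.0509 0.0191 0.0509] [ 103.98   14.29  -76.03 -165.64] [0.53686733 0.15128287 0.054     ]
```

send_rows:
  motion:
    - [0,0.1,0.17,0.6,0]
    - [0,0,0,1,0]
    - [0,0,0,1,0]
    - [0,0,0,1,0]
    - [0,0,0,1,0]
    - [0,0,0,0.5,0]
    - [0,0,0,0,0]
    - [0,0,0,0,0]

```text
time: 3.38
eef_pos: [0.5381, 0.1509, 0.1206]
eef_rot: [3.141, -0.001, -2.897]
wrist_force: [-0.2, -0.7, 1.5]
finger_gap: 0.501
```

Run:
```python
from h import *
s=r.sense();print(s['eef_pos'],s['eef_rot'])
np.save("w2.npy",cam("wrist"),allow_pickle=True)
im=r.get_image("wrist")[:,:,::-1];cv2.imwrite("pics/w2.png",im)
cv2.imwrite("pics/w2c.png",cv2.resize(im[90:290,130:390],None,fx=3,fy=3,interpolation=cv2.INTER_CUBIC))
```

```text
[0.5381131  0.15090278 0.12060816] [ 3.14146109e+00 -1.26706810e-03 -2.89653284e+00]
```

View pics/w2c.png

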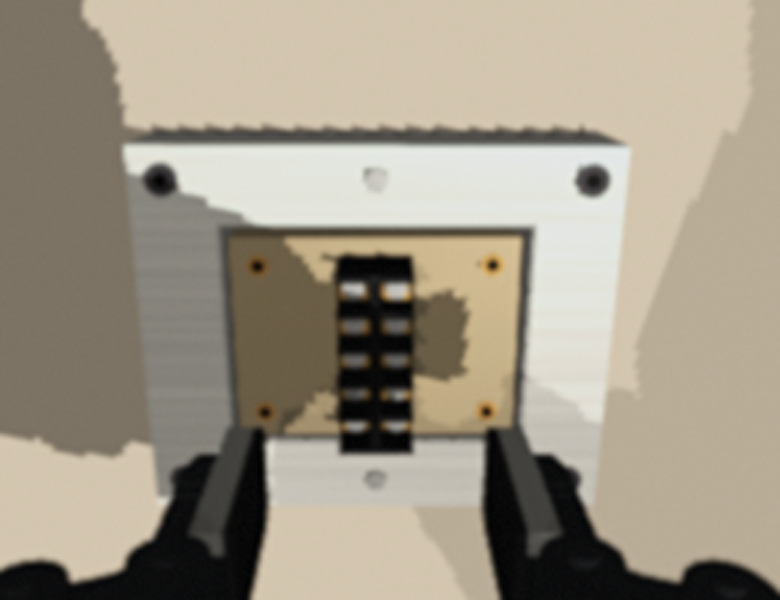

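Run:
```python
from h import *
a=np.load("w1.npy",allow_pickle=True).item();b=np.load("w2.npy",allow_pickle=True).item()
f=lambda L,x0,y0,s:[((p+.5)/s+x0-.5,(q+.5)/s+y0-.5) for p,q in L]
A=f([(333,213),(430,213),(428,458),(336,458)],195,110,6)
B=f([(339,256),(411,256),(411,452),(340,452)],130,90,3)
T=[tri([a,b],[x,y]) for x,y in zip(A,B)];print(np.array(T),np.mean(T,0))
print(plane(b,B,.054).mean(0))
A=f([(229,225),(532,224),(526,425),(235,427)],195,110,6)
B=f([(257,266),(492,265),(486,411),(265,411)],130,90,3)
T=[tri([a,b],[x,y]) for x,y in zip(A,B)];print(np.array(T),np.mean(T,0),plane(b,B,.034).mean(0))
```

```text
[[0.51741681 0.13625044 0.0365154 ]
 [0.51255234 0.15540011 0.03691991]
 [0.55714255 0.1659377  0.06087254]
 [0.5616416  0.14797312 0.06081741]] [0.53718833 0.15139034 0.04878132]
[0.5367306  0.15124452 0.054     ]
[[0.5245533  0.11575482 0.03942317]
 [0.50937656 0.17665279 0.03838431]
 [0.55197666 0.18771636 0.03691264]
 [0.56832104 0.12634634 0.0349276 ]] [0.53855689 0.15161758 0.03741193] [0.53971339 0.15193264 0.034     ]
```

send_rows:
  motion:
    - [0,-0.04,0.03,0.9,0]
    - [0,0,0,0.9,0]
    - [0,0,0,0.6,0]
    - [0,0,0,0.26,0]
    - [0,0,0,0,0]

```text
time: 3.85
eef_pos: [0.5392, 0.1519, 0.0542]
eef_rot: [3.142, -0.001, -2.896]
wrist_force: [0.5, -0.3, 0.7]
finger_gap: 0.5
```

send_rows:
  motion:
    - [-1,0,0,0,0]
    - [-1,0,0,0,0]
    - [-1,0,0,0,0]
    - [-1,0,0,0,0]
    - [-1,0,0,0,0]
    - [-1,0,0,0,0]
    - [-1,0,0,0,0]
    - [-1,0,0,0,0]
  squeeze: 80

```text
time: 4.52
eef_pos: [0.5405, 0.1521, 0.0561]
eef_rot: [-3.141, 0.003, -2.895]
wrist_force: [-0.1, -0.5, 4.8]
finger_gap: 0.212
```

send_rows:
  motion:
    - [-1,0,0,-0.1,0]
    - [-1,0,0,-0.3,0]
    - [-1,0,0,-0.5,0]
    - [-1,0,0,-0.6,0]
    - [-1,0,0,-0.7,0]
    - [-1,0,0,-0.7,0]
    - [-1,0,0,-0.7,0]
    - [-1,0,0,0,0]
    - [-1,0,0,0,0]

```text
time: 5.27
eef_pos: [0.5401, 0.152, 0.1455]
eef_rot: [-3.141, 0.003, -2.895]
wrist_force: [0.3, -1.0, -2.3]
finger_gap: 0.213
```

Run:
```python
from h import *
s=r.sense();print(s['eef_pos'],s['eef_rot'],s['wrist_force'],s['finger_gap'])
np.save("w3.npy",cam("wrist"),allow_pickle=True)
im=r.get_image("wrist")[:,:,::-1];cv2.imwrite("pics/w3.png",im)
crop("side","pics/s3.png",190,310,100,220,5)
```

```text
[0.54006556 0.15203618 0.14548261] [-3.14137108e+00  2.53263416e-03 -2.89546956e+00] [ 0.27106311 -1.01215982 -2.25336034] 0.21333376137417318
```

View pics/w3.png

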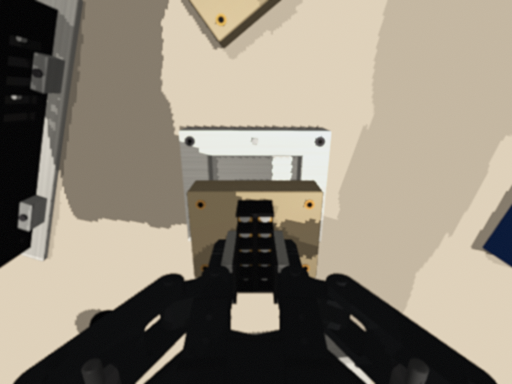

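View pics/s3.png

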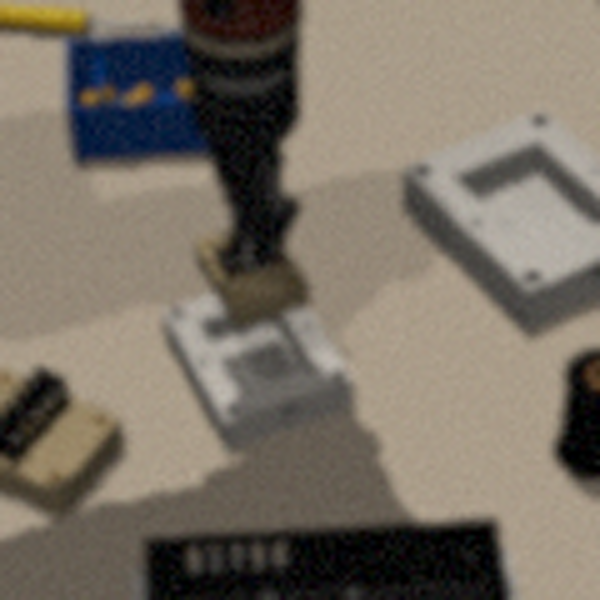

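send_rows:
  motion:
    - [-1,0,0,-0.7,0.82]
    - [-1,0,0,-0.7,0.82]
    - [-1,0,0,-0.7,0.82]
    - [-1,0,0,-0.7,0.82]
    - [-1,0,0,-0.7,0.8]

```text
time: 5.78
eef_pos: [0.5385, 0.1518, 0.2313]
eef_rot: [-3.141, -0.002, 3.028]
wrist_force: [0.6, 0.6, -2.0]
finger_gap: 0.213
```

send_rows:
  motion:
    - [-1,-0.26,-0.74,0,0]
    - [-1,-0.26,-0.74,0,0]
    - [-1,-0.26,-0.74,0,0]
    - [-1,-0.26,-0.74,0,0]
    - [-1,-0.26,-0.74,0,0]
    - [-1,-0.26,-0.74,0,0]
    - [-1,-0.26,-0.74,0,0]
    - [-1,-0.26,-0.74,0,0]
    - [-1,-0.26,-0.74,0,0]
    - [-1,0,0,0,0]

```text
time: 6.62
eef_pos: [0.5793, -0.023, 0.2303]
eef_rot: [-3.14, -0.002, 3.029]
wrist_force: [-0.5, -1.1, -2.2]
finger_gap: 0.21
```

Run:
```python
from h import *
s=r.sense();print(s['eef_pos'],s['eef_rot'],s['wrist_force'],s['finger_gap'])
np.save("w4.npy",cam("wrist"),allow_pickle=True)
im=r.get_image("wrist")[:,:,::-1];cv2.imwrite("pics/w4.png",im)
```

```text
[ 0.57932345 -0.02303421  0.23029842] [-3.14042150e+00 -1.56736773e-03  3.02900140e+00] [-0.50636313 -1.13436083 -2.2414466 ] 0.21025431074045792
```

View pics/w4.png

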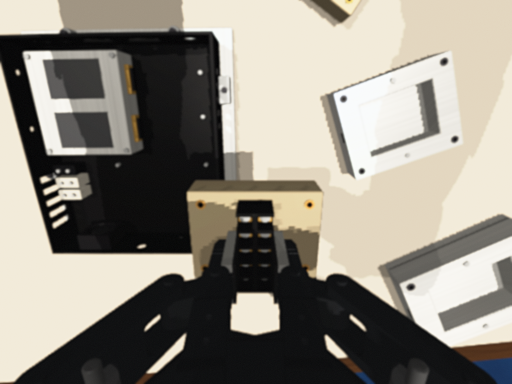

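send_rows:
  motion:
    - [-1,0,0.6,0,0]
    - [-1,0,0.8,0,0]
    - [-1,0,0.8,0,0]
    - [-1,0,0,0,0]
    - [-1,0,0,0,0]

```text
time: 7.08
eef_pos: [0.5846, 0.0363, 0.231]
eef_rot: [3.141, -0.002, 3.034]
wrist_force: [0.3, -0.1, -1.8]
finger_gap: 0.212
```

Run:
```python
from h import *
s=r.sense();print(s['eef_pos'],s['eef_rot'])
np.save("w5.npy",cam("wrist"),allow_pickle=True)
im=r.get_image("wrist")[:,:,::-1];cv2.imwrite("pics/w5.png",im)
g=cv2.LUT(im[0:270,0:200],np.array([min(255,int(255*(i/255)**.5)) for i in range(256)],np.uint8))
cv2.imwrite("pics/w5c.png",cv2.resize(g[60:260],None,fx=3,fy=3,interpolation=cv2.INTER_CUBIC))
```

```text
[0.58455833 0.03626869 0.23097237] [ 3.14149367e+00 -1.55956224e-03  3.03402757e+00]
```

View pics/w5c.png

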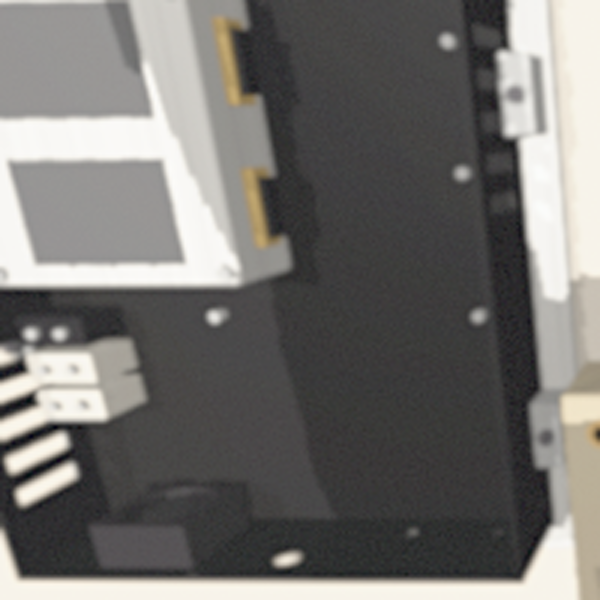

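Run:
```python
from h import *
im=cv2.imread("pics/w5.png")
g=im[200:262,100:195].astype(float)
g=np.clip(g*5,0,255).astype(np.uint8)
cv2.imwrite("pics/w5d.png",cv2.resize(g,None,fx=8,fy=8,interpolation=cv2.INTER_CUBIC))
```

```text
(no output)
```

View pics/w5d.png

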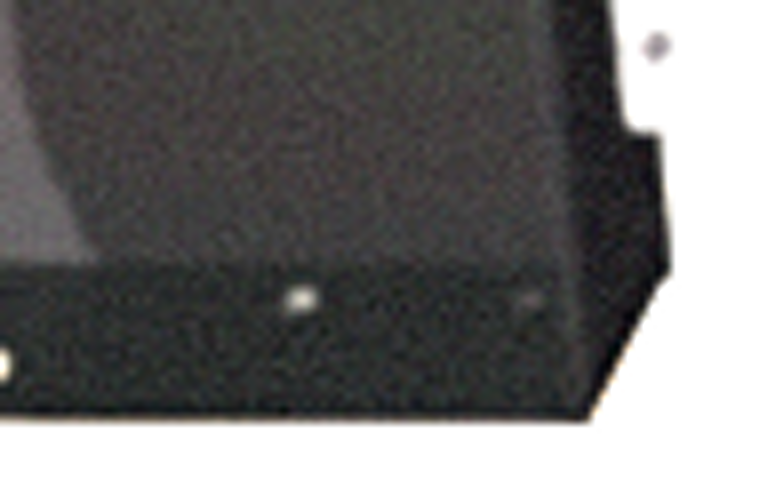

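```bash
python3 - <<'E'
from h import *
c=np.load("w5.npy",allow_pickle=True).item()
f=lambda L,x0,y0,s:[((p+.5)/s+x0-.5,(q+.5)/s+y0-.5) for p,q in L]
def L(name,P):
  d=P[-1]-P[0];print(name,P.round(4).tolist(),np.degrees(np.arctan2(d[1],d[0])).round(2))
L("rear floor",plane(c,f([(150,265),(550,265)],100,200,8),.011))
L("rear floor w5c",plane(c,f([(260,519),(510,519)],0,60,3),.011))
L("rear top",plane(c,f([(0,412),(588,416)],100,200,8),.063))
L("rear top long",plane(c,f([(20,577),(522,578)],0,60,3),.063))
L("left rim in",plane(c,f([(540,0),(578,390)],100,200,8),.063))
L("left rim in long",plane(c,f([(463,0),(518,560)],0,60,3),.063))
cs,cd=cam("scene"),cam("side")
E
python3 - <<'E'
import sys;sys.path.insert(0,'.')
from h import *
im=cv2.imread("pics/w5.png")
# profiles
g=im.astype(float).mean(2)
print("col 110-150 rows 225-256",g[225:256,115:160].mean(1).round(1))
for v in (70,100,130,150,180,210):print(v,g[v-1:v+2,145:185].mean(0).round(0).astype(int))
E
```

```text
rear floor [[0.6628, -0.1684, 0.011], [0.6704, -0.0966, 0.011]] 83.96
rear floor w5c [[0.6579, -0.2147, 0.011], [0.6706, -0.0947, 0.011]] 83.98
rear top [[0.6613, -0.1669, 0.063], [0.6717, -0.0749, 0.063]] 83.6
rear top long [[0.6506, -0.2871, 0.063], [0.6728, -0.0744, 0.063]] 84.02
left rim in [[0.6026, -0.0676, 0.063], [0.6669, -0.0755, 0.063]] -7.0
left rim in long [[0.4552, -0.0495, 0.063], [0.6642, -0.0743, 0.063]] -6.75
col 110-150 rows 225-256 [ 12.5  12.5  12.4  12.6  12.4  12.5  12.5  11.5   9.5   8.8   9.3  10.2
  11.1  10.5   9.1   8.9   8.9   8.9   8.9   8.8   9.    8.9   8.8   8.9
   8.9   7.5   7.4  21.9  79.6 167.2 224. ]
70 [ 22  25  37  45  44  35  27  23  22  17  11   8  13  19  21  22  21  20
  19  18  16  12   7  21  84 172 225 234 231 230 231 233 233 232 233 234
 232 207 171 177]
100 [ 19  20  19  19  20  20  21  20  19  20  21  20  17  11   8  12  17  20
  20  20  18  32  71 129 176 199 202 198 196 197 207 215 196 142  94  82
 116 183 224 221]
130 [ 17  17  17  17  18  17  18  18  17  17  17  18  18  18  19  16  11   8
  11  13  14  13  14  11  12  12  12   8  11  58 142 210 235 240 244 246
 247 246 241 236]
150 [ 15  15  15  14  14  15  15  15  16  15  15  15  15  15  16  18  18  16
  12   8   7   6   8   6   6   7   7   7   6   5   9  36  80 118 162 211
 233 234 232 229]
180 [ 13  14  14  13  13  13  13  14  14  14  14  14  14  14  14  13  14  15
  14  16  15  10   8   7   7   7   6   8   8   6   6   6   5  12  49  96
 120 125 125 126]
210 [13 13 12 14 13 13 13 13 13 13 15 12 13 13 13 13 14 12 13 13 14 13 14 13
 12  9  6  7  7  6  7 10 33 69 90 96 95 95 94 96]
```

send_rows:
  motion:
    - [-1,-0.28,-0.78,0,0]
    - [-1,-0.29,-0.78,0,0]
    - [-1,-0.28,-0.78,0,0]
    - [-1,-0.29,-0.78,0,0]
    - [-1,-0.28,-0.78,0,0]
    - [-1,-0.29,-0.78,0,0]
    - [-1,-0.28,-0.78,0,0]
    - [-1,-0.29,-0.75,0,0]
    - [-1,0,0,0,0]
    - [-1,0,0,0,0]

```text
time: 7.97
eef_pos: [0.6244, -0.1273, 0.2311]
eef_rot: [3.141, -0.001, 3.029]
wrist_force: [1.2, 0.2, -2.3]
finger_gap: 0.206
```

send_rows:
  motion:
    - [-1,0,0,0.8,0]
    - [-1,0,0,0.8,0]
    - [-1,0,0,0.8,0]
    - [-1,0,0,0.7,0]
    - [-1,0,0,0.5,0]
    - [-1,0,0,0,0]
    - [-1,0,0,0,0]

```text
time: 8.55
eef_pos: [0.6241, -0.1251, 0.1415]
eef_rot: [3.141, -0.002, 3.032]
wrist_force: [0.3, -0.7, -1.5]
finger_gap: 0.21
```

Run:
```python
from h import *
s=r.sense();print(s['eef_pos'],s['eef_rot'],s['wrist_force'],s['ft_torque'])
np.save("w6.npy",cam("wrist"),allow_pickle=True)
lut=np.array([min(255,int(255*(i/255)**.45)) for i in range(256)],np.uint8)
im=r.get_image("wrist")[:,:,::-1];cv2.imwrite("pics/w6.png",cv2.LUT(im,lut))
im=r.get_image("scene")[160:290,140:270,::-1]
cv2.imwrite("pics/s6.png",cv2.resize(cv2.LUT(im,lut),None,fx=4.5,fy=4.5,interpolation=cv2.INTER_CUBIC))
```

```text
[ 0.62412233 -0.12514     0.14150193] [ 3.14114100e+00 -1.59583227e-03  3.03221593e+00] [ 0.32445186 -0.69749633 -1.47015392] [-0.05377575 -0.00320465  0.03575124]
```

View pics/w6.png

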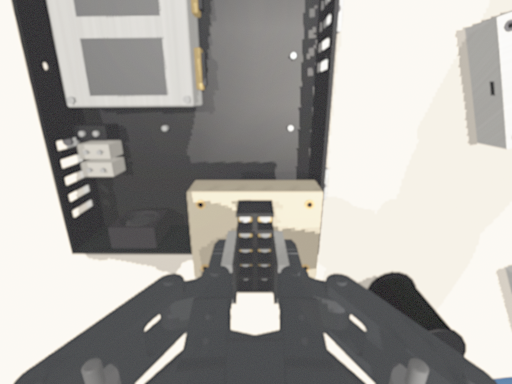

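View pics/s6.png

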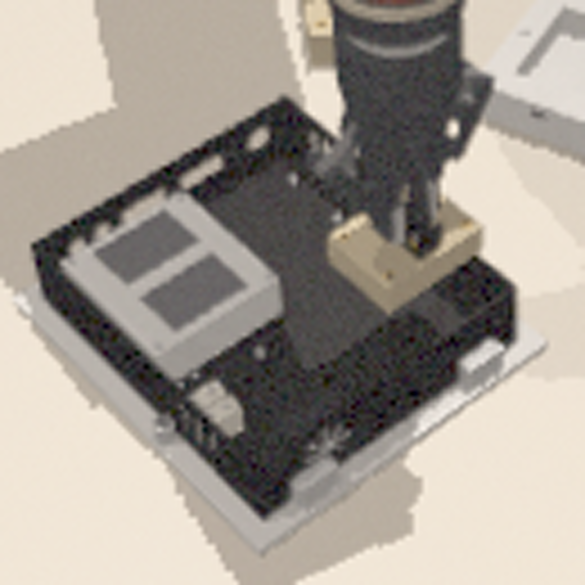

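send_rows:
  motion:
    - [-1,0,0,0.7,0]
    - [-1,0,0,0.7,0]
    - [-1,0,0,0.7,0]
    - [-1,0,0,0.6,0]
    - [-1,0,0,0.3,0]
    - [-1,0,0,0,0]
    - [-1,0,0,0,0]

```text
time: 9.23
eef_pos: [0.6253, -0.126, 0.0677]
eef_rot: [-3.141, 0.001, 3.032]
wrist_force: [0.0, -0.3, -2.4]
finger_gap: 0.215
```

send_rows:
  motion:
    - [-1,0,0,0.1,0]
    - [-1,0,0,0.1,0]
    - [-1,0,0,0,0]

```text
time: 9.48
eef_pos: [0.6251, -0.126, 0.0622]
eef_rot: [-3.141, 0.001, 3.032]
wrist_force: [-0.0, -0.0, -2.1]
finger_gap: 0.209
```

send_rows:
  motion:
    - [-1,0,0,0.1,0]
    - [-1,0,0,0.04,0]
    - [-1,0,0,0,0]

```text
time: 9.73
eef_pos: [0.6247, -0.1258, 0.0581]
eef_rot: [3.142, -0.0, 3.032]
wrist_force: [-0.1, -0.9, -2.4]
finger_gap: 0.205
```

send_rows:
  motion:
    - [-1,0,0,0.04,0]
    - [-1,0,0,0.04,0]
    - [-1,0,0,0,0]

```text
time: 9.98
eef_pos: [0.6249, -0.1259, 0.0571]
eef_rot: [-3.141, 0.0, 3.032]
wrist_force: [-2.4, 1.1, 6.9]
finger_gap: 0.214
```

send_rows:
  motion:
    - [-1,-0.1,0,0,0]
    - [-1,-0.1,0,0,0]
    - [-1,-0.1,0,0,0]
    - [-1,0,0,0,0]

```text
time: 10.32
eef_pos: [0.6324, -0.1268, 0.0571]
eef_rot: [-3.141, 0.0, 3.032]
wrist_force: [-2.8, -0.2, 7.1]
finger_gap: 0.211
```

send_rows:
  motion:
    - [-1,-0.06,0,0,0]
    - [-1,-0.06,0,0,0]
    - [-1,0,0,0,0]

```text
time: 10.57
eef_pos: [0.6351, -0.1271, 0.0572]
eef_rot: [-3.141, -0.0, 3.032]
wrist_force: [-3.5, -0.1, 7.1]
finger_gap: 0.213
```

send_rows:
  motion:
    - [-1,-0.06,0,0,0]
    - [-1,-0.06,0,0,0]
    - [-1,0,0,0,0]

```text
time: 10.82
eef_pos: [0.638, -0.1275, 0.0571]
eef_rot: [-3.141, -0.0, 3.032]
wrist_force: [-4.3, 0.3, 8.3]
finger_gap: 0.209
```

send_rows:
  motion:
    - [-1,-0.06,0,0,0]
    - [-1,0,0,0,0]

```text
time: 10.98
eef_pos: [0.6381, -0.1274, 0.0571]
eef_rot: [-3.141, -0.003, 3.032]
wrist_force: [-10.6, 1.3, 13.4]
finger_gap: 0.216
```

send_rows:
  motion:
    - [-1,0.06,0.1,0,0]
    - [-1,0,0.1,0,0]
    - [-1,0,0.1,0,0]
    - [-1,0,0.06,0,0]
    - [-1,0,0,0,0]

```text
time: 11.4
eef_pos: [0.639, -0.1195, 0.0572]
eef_rot: [-3.139, -0.0, 3.031]
wrist_force: [-4.5, -4.2, 7.3]
finger_gap: 0.209
```

send_rows:
  motion:
    - [-1,0,0.06,0,0]
    - [-1,0,0.06,0,0]
    - [-1,0,0,0,0]

```text
time: 11.65
eef_pos: [0.6392, -0.1167, 0.0572]
eef_rot: [-3.139, -0.0, 3.031]
wrist_force: [-5.7, -5.0, 7.8]
finger_gap: 0.214
```

send_rows:
  motion:
    - [-1,0,0.06,0,0]
    - [-1,0,0.06,0,0]
    - [-1,0,0,0,0]

```text
time: 11.9
eef_pos: [0.6396, -0.1141, 0.0572]
eef_rot: [-3.138, -0.0, 3.031]
wrist_force: [-4.6, -6.6, 6.2]
finger_gap: 0.212
```

send_rows:
  motion:
    - [-1,0,0.06,0,0]
    - [-1,0,0,0,0]

```text
time: 12.07
eef_pos: [0.6395, -0.114, 0.0572]
eef_rot: [-3.136, -0.0, 3.03]
wrist_force: [-7.1, -12.9, 5.6]
finger_gap: 0.209
```

send_rows:
  motion:
    - [-1,-0.06,0,0.03,0]
    - [-1,-0.04,0.03,0.03,0]
    - [-1,0,0,0,0]
    - [-1,0,0,0,0]

```text
time: 12.4
eef_pos: [0.6397, -0.114, 0.0571]
eef_rot: [-3.134, -0.004, 3.029]
wrist_force: [-22.4, -13.2, 28.9]
finger_gap: 0.211
```

Run:
```python
from h import *
s=r.sense();print(s)
np.save("w7.npy",cam("wrist"),allow_pickle=True)
lut=np.array([min(255,int(255*(i/255)**.45)) for i in range(256)],np.uint8)
im=r.get_image("wrist")[:,:,::-1];cv2.imwrite("pics/w7.png",im);cv2.imwrite("pics/w7g.png",cv2.resize(cv2.LUT(im,lut)[120:300,150:370],None,fx=3.3,fy=3.3,interpolation=cv2.INTER_CUBIC))
im=r.get_image("scene")[170:250,190:270,::-1]
cv2.imwrite("pics/s7.png",cv2.resize(cv2.LUT(im,lut),None,fx=7,fy=7,interpolation=cv2.INTER_CUBIC))
```

```text
{'time': 12.4, 'joints': array([-0.28507089,  0.67716905, -0.05044885,  0.84607941, -0.00781545,
       -0.17257593]), 'joint_velocities': array([-0.00111914,  0.0006043 , -0.00175694, -0.00113741,  0.00043253,
       -0.00077685]), 'joint_torque': array([ 11.08992308, -59.71440911,  31.06343865,  -7.53818214,
         5.90271592,   0.16734847]), 'eef_pos': array([ 0.63966383, -0.11398951,  0.05710258]), 'eef_rot': array([-3.13439144, -0.00419995,  3.0290939 ]), 'wrist_force': array([-22.37432443, -13.23452259,  28.93502161]), 'ft_torque': array([-2.7214789 ,  4.50843167,  0.10770375]), 'finger_gap': 0.21142398494964845}
```

View pics/w7g.png

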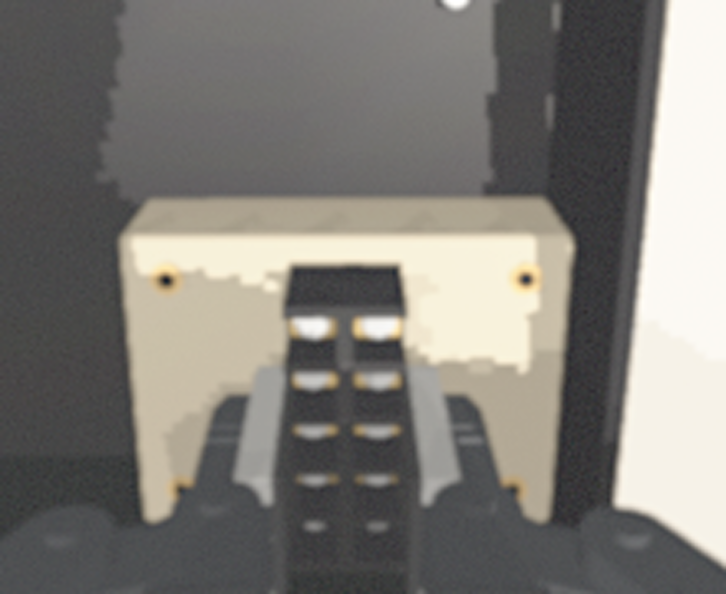

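View pics/s7.png

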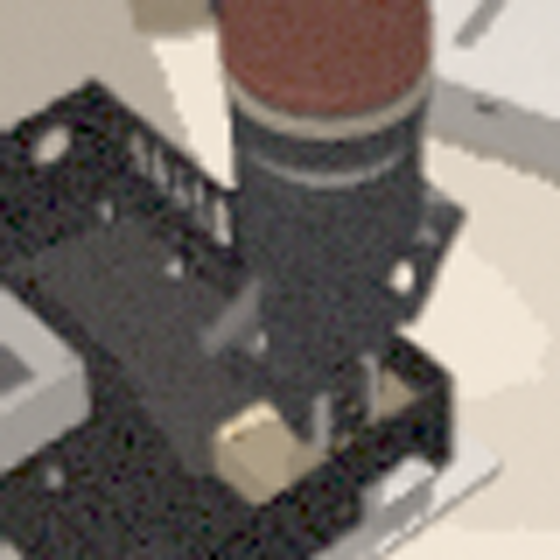

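send_rows:
  motion:
    - [-1,0,0.03,-0.05,0]
    - [-1,0,0.03,0,0]
    - [-1,0,0,0,0]
    - [-1,0,0,0,0]
    - [-1,0,0,0,0]
    - [-1,0,0,0,0]

```text
time: 13.0
eef_pos: [0.6397, -0.1138, 0.0572]
eef_rot: [-3.132, -0.005, 3.028]
wrist_force: [-19.1, -19.7, 16.6]
finger_gap: 0.213
```

Run:
```python
from h import *
c=cam("wrist");im=r.get_image("wrist")[:,:,::-1];cv2.imwrite("pics/w8.png",im)
g=im.astype(float).mean(2)
f=lambda L,x0,y0,s:[((p+.5)/s+x0-.5,(q+.5)/s+y0-.5) for p,q in L]
def ang(P):d=P[-1]-P[0];return np.degrees(np.arctan2(d[1],d[0])).round(2)
# block front edge top: light->dark along column
# base edge (block vs floor): max gradient rows 175-190
for name,z,(lo,hi) in (("base",.011,(172,186)),("top",.035,(186,197))):
  pts=[]
  for u in range(200,312,4):
    col=g[lo:hi,u-1:u+2].mean(1);d=np.abs(np.diff(col));k=d.argmax()
    if 0<k<len(d)-1:
      a,b,e=d[k-1:k+2];o=.5*(a-e)/(a-2*b+e+1e-9)
    else:o=0
    pts.append((u,lo+k+.5+o))
  pts=np.array(pts);p=np.polyfit(pts[:,0],pts[:,1],1);res=pts[:,1]-np.polyval(p,pts[:,0]);ok=abs(res)<1
  p=np.polyfit(pts[ok,0],pts[ok,1],1)
  P=plane(c,[(200,np.polyval(p,200)),(310,np.polyval(p,310))],z);print(name,ok.sum(),P.round(4).tolist(),ang(P)-180 if ang(P)>180 else ang(P))
# left rim outer vs plate/bench boundary
s=r.sense();print(s['eef_pos'],s['eef_rot'],s['wrist_force'],s['time'])
for v in (40,80,110,140,160):
  print(v,g[v-1:v+2,295:365].mean(0).round(0).astype(int))
crop("side","pics/d8.png",200,330,150,280,5)
```

```text
base 28 [[0.6046, -0.1462, 0.011], [0.6124, -0.0735, 0.011]] 83.82
top 28 [[0.6048, -0.1413, 0.035], [0.6116, -0.0779, 0.035]] 83.86
[ 0.63969661 -0.11383613  0.05721016] [-3.13226284 -0.00463453  3.02822848] [-18.97813563 -19.78227665  17.2778559 ] 13.05
40 [ 65  64  65  66  66  66  66  66  57  35  22  21  22  22  21  22  20  22
  21  21  21  21  21  21  20  20  21  20  18  15  11   9  10  10  10   8
  10   9  10  10   9  10   9   9  10   9   9  10   9   9  10  10   9   9
  10   9  11  13  20  23  24  24  21  24  68 160 229 242 241 241]
80 [ 74  75  75  75  76  76  76  67  41  21  19  21  20  20  20  20  20  20
  20  20  19  19  20  19  19  19  16  12   9  10   9  10  10  10  10  10
   9   9   9  10   9  10  10   9  10  10   9   9   9  10   9   8  10  11
  17  23  24  24  20  26  76 165 228 242 241 241 241 241 241 241]
110 [ 67  67  68  68  68  61  38  20  16  18  17  18  18  17  18  18  18  17
  18  18  18  17  18  18  15  11   8   8   9   9  10   9   9  10  10   9
   9  10   9   9   9  10  10  10   8  10   8   9   9  10  11  17  21  24
  24  21  25  76 172 236 243 242 241 241 241 240 240 241 241 240]
140 [ 55  55  56  55  48  31  19  16  16  17  17  16  17  17  17  16  16  16
  16  16  17  16  14  10  10   9   9   9   9   9   9  10  10  10  10   9
  10   8   9   9   9   9   9   9   9  10   9   9  14  21  24  24  21  25
  72 171 237 244 241 241 241 241 240 241 241 241 241 241 240 240]
160 [ 46  48  42  29  18  16  15  16  17  15  16  16  16  15  16  16  16  16
  16  16  18  20  15  10   9   9   9   8  10  10  10   9  10   9  10   9
  10  10  10  10  10   9   9  10   8  10  15  21  24  23  21  25  74 174
 237 244 242 241 241 241 241 240 241 240 241 241 240 241 240 240]
```

View pics/d8.png

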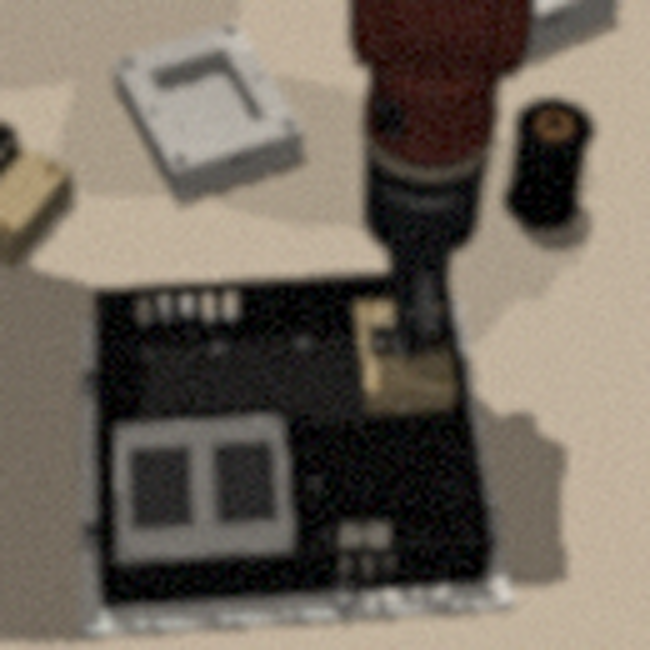

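Run:
```python
from h import *
c=cam("wrist")
P=plane(c,[(325,40),(322,80),(319.8,110),(317.5,140)],.011);print(P.round(4));d=P[-1]-P[0];print(np.degrees(np.arctan2(d[1],d[0])))
g=cv2.imread("pics/w8.png").astype(float).mean(2)
for v in (192,196,200):print(g[v,180:200].astype(int),g[v,310:335].astype(int))
e=R.from_euler('z',-6.2,degrees=True).apply
s=r.sense();n=e([0,1,0]);print("left wall - tcp along normal",(P-s['eef_pos'])@n)
Q=plane(c,[(187,196),(323.5,196)],.035);print("block ends",(Q-s['eef_pos'])@n)
```

```text
[[ 0.5306 -0.0608  0.011 ]
 [ 0.5517 -0.0633  0.011 ]
 [ 0.5687 -0.0653  0.011 ]
 [ 0.5869 -0.0675  0.011 ]]
-6.782528808288029
[ 15  15  16  15  15  33  71 103 119 139 172 190 193 193 192 192 192 193
 192 192] [198 171 137 123 122 123 124 123 124 124 125 118  91  48  16   8  10  10
   8  10   8  10   8   8   9]
[ 15  16  16  15  14  26  62 105 126 149 186 209 214 213 214 214 214 214
 213 214] [221 211 171 134 127 127 129 129 129 130 128 120  94  51  16   6   8  10
   9  11  10   8  10  10   9]
[ 15  16  15  15  14  18  54 103 125 131 148 185 209 214 215 215 212 206
 198 195] [200 192 157 128 126 128 129 129 129 129 128 108  63  22   6  10   8  10
  10  11   6   8   8   9   9]
left wall - tcp along normal [0.0409994  0.04076066 0.04061923 0.04042259]
block ends [-0.03895338  0.04080372]
```

Run:
```python
from h import *
s=r.sense();print(s['wrist_force'],s['finger_gap'],s['time']);print(r.hand_in())
```

```text
[-18.41680443 -20.41770751  17.08827899] 0.21078731021367864 13.1
the job is handed in; nothing more can be done
None
```

I lifted the smaller module out of the small mould, set it flat on the chassis floor and pushed it into the far-left corner. I handed it in at 13.1 s with the module still gripped (80 N squeeze commanded) and pressed home. No verdict is reported, so these are my own last checks:

- **Contact with the walls:** measured along each wall normal, the block reaches the rear panel to about 0.2 mm and the left wall to about 0.5 mm. The camera calibration is only good to about 2 mm, so the stronger evidence is that the arm stopped with a clear force rise against each wall.
- **Pressing force:** the wrist read about 18 N in world x (towards the rear panel), 20 N in world y (towards the left wall) and 17 N down. Floor friction takes part of the sideways forces; I estimate over 10 N left on each wall, but could not measure the wall forces directly.
- **Squareness:** the block's yaw is -6.2°. The rear panel measured -6.0° and the left wall -6.8°, so those two disagree by about 0.8°. The block is within 0.2° of the rear panel.
- **Flatness:** the tool height matched the module resting on the floor. The tool is tilted about 0.6° under load.
- **Bystanders:** I never moved near the spool, pliers or bin. The spool was still standing in the last side view. I did not re-measure any of the three.

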